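# Load a sample cassette into the dispensing stand and bring its port under the needle

### The arm

A 6-joint arm with a two-finger parallel gripper is mounted at the origin on a cart in front of the work surface, level with it; the furniture and walls round the work are solid. World frame = base frame: x ahead of the robot, y to its left, z up, the work surface at z = 0. Lengths are in m, angles in rad, forces in N, time in s.
With the tool pointing down it reaches from about 0.225 to 0.875 m from the base axis. Payload 3.4 kg.
Tool frame: the origin (TCP) lies at the very end of the fingers, on their centre line; the grasp point (between the pads) lies 19 mm behind it; z points along the fingers, y is the line along which they close (so a half turn about z gives the same grasp; the last joint's range is limited). The gripper opens to 85 mm and grips with 20 to 120 N. Pads are 22 mm wide; open, the fingers measure 114 mm over their backs; the gripper's body (76 mm by 85 mm) begins 54 mm behind the grasp point. The pads swing forward as they close: fully open they stand 13 mm farther back than shut.
Start: joints at [1.078, 0.276, 1.505, -0, 1.361, -0.121], TCP at [0.209, 0.536, 0.209] pointing down, gripper open.
Joint ranges: [-2.89, 2.89], [-0.75, 2.08], [0.22, 2.7], [-1.18, 4.32], [0.11, 2.71], [-2.7, 2.7]. Speed limits (rad/s): [2.57, 2.57, 3.14, 3.14, 3.14, 3.14].

### API

Orientations are given as a unit quaternion [w, x, y, z].
In Python, from rig import manip, get_image, camera_info gives the robot as it stands. The module is installed in compiled form; this text tells all that it offers.
- The arm moves only by the shell command python3 -m crank 'ROWS' [FORCE]. ROWS is a JSON object of lists of equal length, an entry for each row: "translation": the shift along the tool's x, y, z in mm, a list of three; "roll": the turn about the tool's z in rad; "fingers": the opening, from 0 (shut) to 1 (fully open). A call has 1 to 8 rows; each row shifts and turns the commanded pose from where the row before left it, along the tool's axes as they then stand; what a row does not reach is not made up. A row lasts 1/10 s, in which the tool goes at most 50 mm and 8.59 degrees, less where a joint would pass 70% of its speed; a pose out of reach is approached as far as the arm can. A call is refused whole if a number of a shift passes 50 or a number of a turn 0.15, either way. A call with a gripper value outside its range is refused whole. The fingers move at their own pace and stop on an object; FORCE is the grip in N (left out, the last holds). Time passes only in rows, so rows that do not move let the fingers close. It gives the time, the measured TCP pose, the force, the opening and the grip force at its end, in the units of the state.
- manip.get_state(): the state, without advancing time (a new reading comes with each control period).
- get_image(name): name is "side" or "top"; returns the picture (400x640x3 uint8, blue, green, red); there is no depth.
- camera_info(name): a dict with "mtx" (3x3 intrinsics, pixels), "rvec" (rotation vector, rad) and "tvec" (3), from world to camera coordinates, as OpenCV has them. Camera axes: x right, y down, z forward; pixel columns grow to the right and rows downward; lengths in m; the calibration is good to about 2 mm. A picture is of the moment at which its call begins. camera_info takes no time and is no camera call.
- manip.sign_off(): hands the job in; it is judged then, once.
The state is a dict: "clock": time; "qpos": joint angles; "qd": joint speeds; "effort": joint torques, N m; "position": TCP position; "ee_rot": TCP orientation; "contact_force": force on the tool from outside, world axes, zero at the start; "moment": the same for the moment, N m; "width": finger opening in m; "gripper_force": force on a finger pad.
Only numpy, scipy, OpenCV 4.12 (cv2) and the standard library are available. Lean on these libraries where they do the work, as an engineer would, in place of code of your own. Each camera call takes 0.05 s, during which the arm holds its last target. There are 200 camera calls.

### The job

Load the sample cassette into the dispensing stand: on the empty part of the bed, well to one side of the needle, tuck its thin tongue under the lip of the rear rail, lower its front edge behind the front curb so that it lies flat, and let go. Then take it again by its thumb grip and slide it along the bed until the middle of its round sample port is straight below the needle tip, and leave it there. Do not knock the needle or its syringe head, and leave the petri dish and the small carton where they are.

Things in the scene. Friction and masses are not known exactly. Their poses are not given: they have to be found in the camera images.
- stand: Fixed bench dispensing stand: grey base plate 196 mm deep (x), 300 mm long (y), with a flat steel bed and behind it a gantry: two posts, 152 mm high, and two cross rods. Origin: middle of its underside, on the table; x to the back (gantry side), y along the bed, z up.
- bed_mid (a point): Middle of the bed's top face, 20 mm above the table, at x = -15 mm in the stand's frame; axes as the stand's. The seated cassette's centre lies on the line through it along y, with 1 mm play to front and back, and slides easily along y (polished steel, friction about 0.2). Low end stops (5 mm high) close the bed 139 mm to either side.
- lip_edge (a point): Middle of the front edge of the rear rail's lip, at its underside, at x = +38 mm, z = 29 mm in the stand's frame: 9 mm above the bed. The lip is 4 mm thick and covers the rearmost 10 mm of the bed along its whole length; the rail's upright face behind, where the tongue stops, is at x = +48 mm.
- curb_top (a point): Middle of the front curb's inner top edge, at x = -76 mm, z = 26 mm in the stand's frame: the curb stands 6 mm above the bed along its whole length, 124 mm in front of the rear rail's face. The seated cassette (122 mm) lies between.
- dispensing_head: Fixed syringe head on the cross rods, its place along the bed varies: a 44 mm wide block at the rods, a forward arm, and an upright 17 mm thick syringe (reaching up to 193 mm above the table; clamp 26 mm wide along y) with a blunt 3 mm thick needle below. Origin: the needle tip; axes as the stand's. It reaches 12 mm in front (-x) of the needle.
- needle_tip (a point): The lower end of the needle, 54 mm above the table, at x = +11 mm in the stand's frame; it clears the rim of the port of a seated cassette by 9 mm.
- cassette_centre (a point): Loose flat plastic sample cassette (grey below, white above, 0.2 kg), 122 mm long (x), 60 mm wide (y), body 20 mm thick. Point: middle of length and width, 10 mm above the underside. x points to the tongue end, z up. The body spans x = -60 to +46 mm with straight sides that can be gripped across y; from +46 to +62 mm there is only the tongue.
- tongue (a point): Middle of the end edge of the cassette's tongue: a flat 5 mm thick, 16 mm long, 60 mm wide strip flush with the underside; 62 mm from the cassette's centre along its x, 2.5 mm above the underside.
- port (a point): Centre of the rim of the cassette's sample port, a raised round collar (rim 20 mm outside, 13 mm inside), 26 mm along x and 10 mm along +y from the cassette's centre, 25 mm above its underside.
- thumb_grip (a point): Upright thumb grip on top of the cassette at the end away from the tongue: 26 mm long (x), 11 mm thick (y), standing from 20 to 40 mm above the underside. This point is at x = -42 mm, y = 0 from the cassette's centre, 30 mm above the underside, in the middle of the grip.
- cassette: The cassette as a whole: origin at the middle of its underside, axes as at cassette_centre.
- petri_dish: Bystander: lidded petri dish, 62 mm across, 16 mm high, origin at the centre of its underside. Not to be moved.
- cover_glass_box: Bystander: small white and blue carton, 50 x 56 x 22 mm, origin at the centre of its underside. Not to be moved.

How it is judged:
By the outcome, as a careful person would: the job done as asked, in the order asked, and still so for the second after the job is handed in, with the robot touching nothing.
It also fails if it takes over 51 s, if anything falls off the work surface, if the arm or the gripper's body presses on something with over 40 N, if the wrist force passes 120 N, or if a joint passes its speed limit or range.

## Working session

There is one attempt and no reset: what is moved stays moved. The work goes in short steps, Python scripts to look and compute and a shell command to move; the robot and the scene stay as the last step left them, time stands still between calls to the robot, and variables do not carry over. Pictures are saved under pics/ and viewed, at most 10 in all, crops included, and the job is handed in when it is done.

```bash
mkdir -p pics
python3 - <<'E'
from rig import manip,get_image,camera_info
import cv2
for n in("side","top"):
    cv2.imwrite(f"pics/{n}0.png",get_image(n)); print(n,{k:v.tolist() if hasattr(v,'tolist') else v for k,v in camera_info(n).items()})
print(manip.get_state())
E
```

```text
side {'mtx': [[385.2981215257717, 0.0, 315.57190627299167], [0.0, 385.2981215257717, 205.02156656281213], [0.0, 0.0, 1.0]], 'rvec': [0.1713631225574814, -2.8008185103417516, 1.273088102149531], 'tvec': [0.518567814870732, -0.0009374207036417579, 0.9816261058367018]}
top {'mtx': [[367.4496500923986, 0.0, 324.84028278422534], [0.0, 367.4496500923986, 205.38084593833455], [0.0, 0.0, 1.0]], 'rvec': [2.1452097031082356, -2.158927825387596, 0.1438091769462433], 'tvec': [0.13838183072273447, 0.48757524746808484, 0.8303481611761994]}
{'clock': 0.1, 'qpos': array([ 1.07799916e+00,  2.76537329e-01,  1.50599039e+00, -1.53585891e-05,
        1.36067628e+00, -1.21016456e-01]), 'qd': array([-0.00077906, -0.00312112, -0.00210512, -0.00042856, -0.00068622,
       -0.00054773]), 'effort': array([ 3.58038909e-03, -4.17702019e+01, -2.46406174e+01,  2.30102683e-05,
        5.83797635e-03,  1.03374299e-05]), 'position': array([0.20866941, 0.53527562, 0.20842948]), 'ee_rot': array([-2.36244705e-04,  1.84819985e-01,  9.82772061e-01, -7.70294276e-04]), 'contact_force': array([-0.14166146, -0.45403867, -0.33348008]), 'moment': array([ 0.02120732, -0.01421086,  0.04341404]), 'gripper_force': 0.0, 'width': 0.08522919222217451}
```

View pics/top0.png

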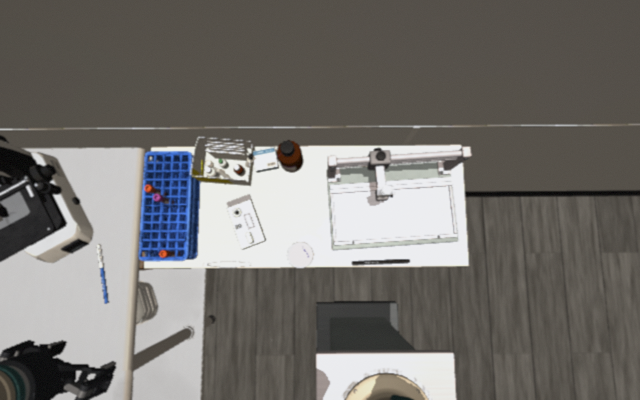

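View pics/side0.png

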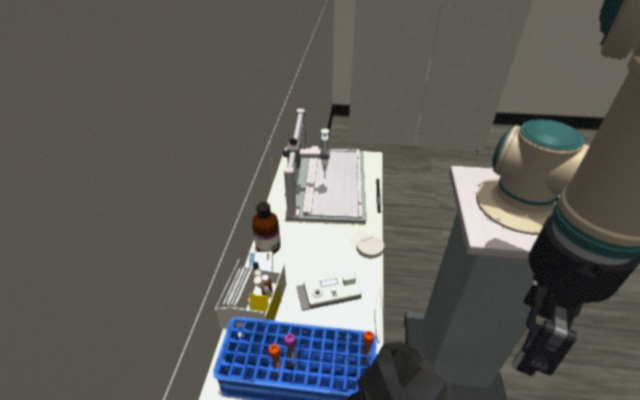

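```bash
cat > h.py <<'E'
import cv2,numpy as np
from rig import camera_info
def crop(f,x0,y0,x1,y1,s):
    im=cv2.imread(f) if isinstance(f,str) else f
    o=cv2.resize(im[y0:y1,x0:x1],None,fx=s,fy=s,interpolation=cv2.INTER_CUBIC)
    for x in range(-(-x0//10)*10,x1,10):
        cv2.line(o,(int((x-x0+.5)*s),0),(int((x-x0+.5)*s),6),(0,0,255),1); cv2.putText(o,str(x),(int((x-x0+.5)*s)-10,16),0,.35,(0,0,255),1)
    for y in range(-(-y0//10)*10,y1,10):
        cv2.line(o,(0,int((y-y0+.5)*s)),(6,int((y-y0+.5)*s)),(0,0,255),1); cv2.putText(o,str(y),(8,int((y-y0+.5)*s)+4),0,.35,(0,0,255),1)
    return o
def stack(*a):
    h=max(i.shape[0] for i in a); return np.hstack([cv2.copyMakeBorder(i,0,h-i.shape[0],0,4,cv2.BORDER_CONSTANT) for i in a])
def proj(n,P):
    c=camera_info(n); return cv2.projectPoints(np.float64(P).reshape(-1,1,3),np.float64(c['rvec']),np.float64(c['tvec']),np.float64(c['mtx']),None)[0][:,0]
def ray(n,uv,z):
    c=camera_info(n);R=cv2.Rodrigues(np.float64(c['rvec']))[0];t=np.float64(c['tvec']).ravel()
    C=-R.T@t; d=R.T@np.linalg.inv(c['mtx'])@np.r_[uv,1.]; return C+d*(z-C[2])/d[2]
E
python3 - <<'E'
from h import *
cv2.imwrite('pics/a.png',stack(crop('pics/top0.png',220,188,275,255,7),crop('pics/side0.png',294,268,368,314,5.4)))
cv2.imwrite('pics/b.png',crop('pics/top0.png',322,142,476,252,5.15))
cv2.imwrite('pics/c.png',crop('pics/side0.png',275,100,375,225,4.7))
E
```

```text
(no output)
```

View pics/a.png

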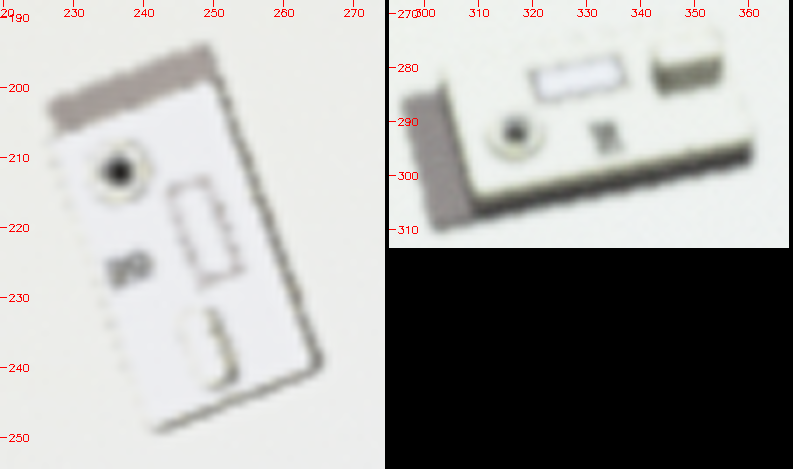

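View pics/b.png

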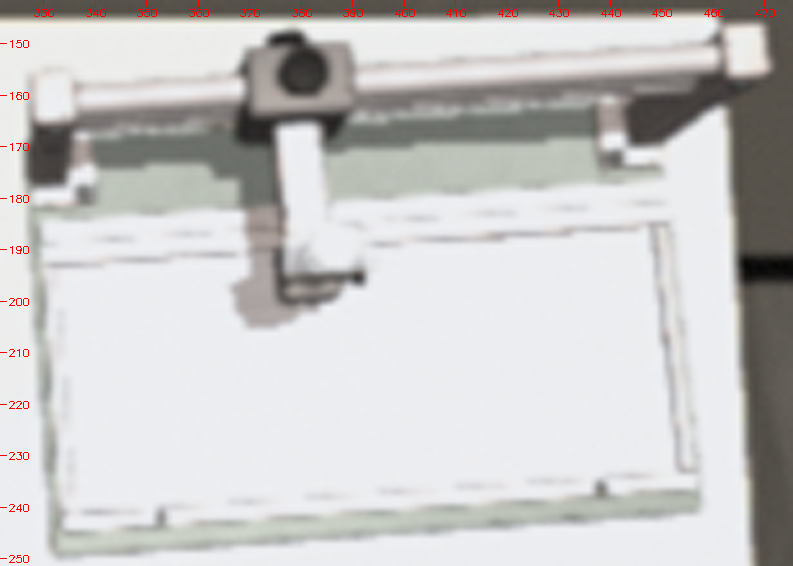

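View pics/c.png

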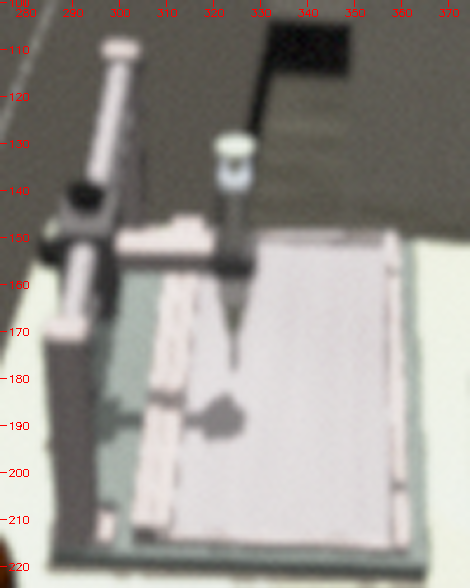

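```bash
cat > fit.py <<'E'
from h import *
from scipy.optimize import least_squares
def T(p,P,z0=0):
    P=np.float64(P)/1000;c,s=np.cos(p[2]),np.sin(p[2])
    return np.c_[p[0]+c*P[:,0]-s*P[:,1],p[1]+s*P[:,0]+c*P[:,1],P[:,2]+z0]
def fit(obs,p0):
    def r(p): return np.concatenate([((proj(n,T(p,[P]))[0]-uv)*np.float64(w)).ravel() for n,P,uv,w in obs])
    s=least_squares(r,p0,loss='soft_l1'); return s.x,r(s.x).reshape(-1,2)
E
python3 - <<'E'
from fit import *
for n in('side','top'):
    c=camera_info(n);R=cv2.Rodrigues(np.float64(c['rvec']))[0];print(n,-R.T@np.float64(c['tvec']).ravel())
st=[('top',[-98,150,0],(332.8,249.5),(1,1)),('top',[-98,-150,0],(457,240.9),(1,1)),('side',[-98,150,0],(365.6,221.8),(1,1)),('side',[98,150,0],(285.6,219.7),(1,1)),
('top',[38,139,33],(329.3,193.2),(0,1)),('top',[38,-139,33],(447.7,185.4),(0,1)),('top',[-76,10,26],(388.5,238),(0,1)),('top',[-76,-130,26],(445.8,233.7),(0,1))]
p,r=fit(st,[.5,0,0]);print('stand',p,r.round(1).tolist())
for y in range(-20,61,10): print(y,proj('side',T(p,[[11,y,54]])).round(1),proj('top',T(p,[[11,y,193]])).round(1))
ca=[('top',[62,30,5],(226.4,202.6),(1,1)),('top',[62,-30,5],(249.2,193.9),(1,1)),('top',[46,-30,20],(250.5,198.9),(1,1)),('top',[46,30,20],(226.9,206.5),(1,1)),('top',[-60,30,20],(241.2,248.7),(1,.5)),
('top',[26,10,25],(236.6,212.1),(2,2)),('side',[26,10,25],(317,291.9),(1,1)),('side',[62,30,2],(302.2,310.5),(1,1)),('side',[-60,30,20],(360.7,294),(1,1)),('side',[46,30,20],(310,303.8),(1,1))]
p,r=fit(ca,[.4,.3,.3]);print('cas',p,r.round(1).tolist())
print(T(p,[[0,0,0],[-42,0,30]]))
E
```

```text
side [0.41556045 0.79922528 0.64888499]
top [0.37339426 0.13541251 0.88803007]
stand [ 0.49013674 -0.028766    0.05030415] [[0.3, 0.5], [0.6, 2.0], [0.4, 2.0], [0.2, 0.4], [0.0, -1.6], [0.0, -0.4], [0.0, -1.0], [0.0, -0.1]]
-20 [[325.3 163.5]] [[420.2 186.6]]
-10 [[325.1 165.6]] [[415.  186.9]]
0 [[324.9 167.8]] [[409.8 187.2]]
10 [[324.6 170.1]] [[404.7 187.5]]
20 [[324.4 172.3]] [[399.5 187.8]]
30 [[324.2 174.6]] [[394.3 188. ]]
40 [[324.  176.9]] [[389.1 188.3]]
50 [[323.7 179.3]] [[383.9 188.6]]
60 [[323.5 181.7]] [[378.7 188.9]]
cas [0.45394714 0.32619739 0.34698418] [[-0.5, -0.6], [0.1, -0.4], [-0.3, -0.2], [-0.6, 0.8], [-0.8, 0.3], [-0.4, -0.2], [0.5, -0.8], [-0.4, -0.5], [1.7, -1.3], [-0.3, -0.8]]
[[0.45394714 0.32619739 0.        ]
 [0.41445023 0.31191473 0.03      ]]
```

```bash
cat > joint.py <<'E'
from fit import *
st=[('top',[-98,150,0],(332.8,249.5),(1,.7)),('top',[-98,-150,0],(457,240.9),(1,.7)),('side',[-98,150,0],(365.6,221.8),(1,1)),('side',[98,150,0],(285.6,219.7),(1,1)),
('top',[38,139,28],(329.3,193.2),(0,1)),('top',[38,-139,28],(447.7,185.4),(0,1)),('top',[-76,10,26],(388.5,238),(0,1)),('top',[-76,-130,26],(445.8,233.7),(0,1)),
('top',[38,-139,25],(448.1,185.8),(1,0)),('top',[-76,-139,25],(453.5,232.8),(1,0)),('top',[-10,139,22],(333.8,212),(1,0))]
ca=[('top',[62,30,5],(226.4,202.6),(1,1)),('top',[62,-30,5],(249.2,193.9),(1,1)),('top',[46,-30,20],(250.5,198.9),(1,1)),('top',[46,30,20],(226.9,206.5),(1,1)),('top',[-60,30,20],(241.2,248.7),(1,.5)),
('top',[26,10,25],(236.6,212.1),(2,2)),('side',[26,10,25],(317,291.9),(1,1)),('side',[62,30,2],(302.2,310.5),(1,1)),('side',[-60,30,20],(360.7,294),(1,1)),('side',[46,30,20],(310,303.8),(1,1))]
def r(q):
    o=dict(top=q[6:8],side=q[8:10]); l=[]
    for obs,p in((st,q[:3]),(ca,q[3:6])):
        l+=[(proj(n,T(p,[P]))[0]+o[n]-uv)*np.float64(w) for n,P,uv,w in obs]
    return np.r_[np.concatenate(l),q[6:10]]
s=least_squares(r,[.49,-.029,.05,.454,.326,.347,0,0,0,0],loss='soft_l1')
S,C,O=s.x[:3],s.x[3:6],s.x[6:]
E
python3 - <<'E'
from joint import *
print(S,C,O);print(r(s.x)[:42].reshape(-1,2).round(1).tolist())
for y in(30,40,50): print(y,proj('side',T(S,[[11,y,54]]))+O[2:],proj('top',T(S,[[11,y,193]]))+O[:2],proj('top',T(S,[[-1,y,140]]))+O[:2])
E
```

```text
[ 0.49022715 -0.02449532  0.05842767] [0.4542051  0.32695857 0.35078812] [ 0.47839297  0.23510442 -0.26518859 -0.05949017]
[[-0.6, 0.8], [-0.4, 1.2], [0.6, 3.0], [0.0, 1.8], [0.0, -0.6], [0.0, -0.2], [0.0, -0.8], [0.0, -0.4], [1.2, -0.0], [1.2, 0.0], [0.7, 0.0], [-0.4, -0.4], [0.2, -0.2], [-0.3, -0.1], [-0.5, 1.0], [-0.5, 0.4], [-0.1, 0.1], [0.1, -0.5], [-0.7, -0.2], [1.3, -1.1], [-0.7, -0.5]]
30 [[323.79876434 175.560807  ]] [[392.48826856 188.37838884]] [[388.36148212 198.73408912]]
40 [[323.5984514  177.90430028]] [[387.29893716 188.71091645]] [[383.52107811 199.04531803]]
50 [[323.39505566 180.28385986]] [[382.10843647 189.04351899]] [[378.67965688 199.35661235]]
```

```bash
cat > go.py <<'E'
import sys,numpy as np,json
from rig import manip
s=manip.get_state()
w,x,y,z=s['ee_rot']
from scipy.spatial.transform import Rotation as Ro
R=Ro.from_quat([x,y,z,w]).as_matrix()
def to(p,yaw=None):
    d=R.T@(np.array(p)-s['position'])*1000
    yy=np.arctan2(R[1,1],R[0,1]); print('shift mm',d.round(1), '' if yaw is None else 'roll %.3f'%(-((yaw-yy+np.pi)%(2*np.pi)-np.pi)))
if __name__=='__main__':
    a=[float(v) for v in sys.argv[1:]]; to(a[:3],a[3] if len(a)>3 else None); print(s['clock'],s['position'].round(4),s['contact_force'].round(1),round(s['width'],4),s['gripper_force'])
E
python3 -m crank '{"translation":[[0,0,0],[0,0,0],[0,0,0],[0,0,0],[0,0,0]],"roll":[-0.145,-0.145,-0.145,-0.145,-0.143],"fingers":[1,1,1,1,1]}'; python3 go.py .4636 .3304 .209 1.922
python3 -c "
from joint import *
a=ray('top',np.r_[380,164]-O[:2],.15);print(a, T([0,0,-S[2]],[(a[:3]-[S[0],S[1],0])*1000]))
a=ray('top',np.r_[400,157]-O[:2],.15);print(a, T([0,0,-S[2]],[(a[:3]-[S[0],S[1],0])*1000]))"
```

```text
clock: 0.6
position: [0.2087, 0.5354, 0.2087]
ee_rot: [-0.0, -0.178, 0.984, -0.0]
contact_force: [-0.4, -1.0, 0.1]
width: 0.0849
gripper_force: 0.0
shift mm [-1.671e+02 -2.812e+02 -2.000e-01] roll 0.006
0.6 [0.2087 0.5354 0.2087] [-0.4 -1.   0.1] 0.0849 0.0
[0.55835025 0.02222569 0.15      ] [[0.07073511 0.04266328 0.15      ]]
[ 0.57287655 -0.01941696  0.15      ] [[0.08280492 0.00024343 0.15      ]]
```

```bash
python3 -m crank '{"translation":[[-21,-35,0],[-21,-35,0],[-21,-35,0],[-21,-35,0],[-21,-35,0],[-21,-35,0],[-21,-35,0],[-20,-36,0]],"roll":[0,0,0,0,0,0,0,0],"fingers":[1,1,1,1,1,1,1,1]}'; python3 -m crank '{"translation":[[0,0,30],[0,0,40],[0,0,40],[0,0,30],[0,0,0]],"roll":[0,0,0,0,0],"fingers":[1,1,1,1,1]}'
python3 go.py .4636 .3304 .003 1.922
python3 - <<'E'
from h import *
from rig import get_image
t,s=get_image('top'),get_image('side')
cv2.imwrite('pics/d.png',stack(crop(t,210,178,285,255,5),crop(s,285,235,375,315,4.4)))
from rig import manip
p=manip.get_state()['position'];print(proj('top',p),proj('side',p))
E
```

```text
clock: 1.4
position: [0.4633, 0.3281, 0.2088]
ee_rot: [-0.0, -0.175, 0.985, 0.0]
contact_force: [-0.8, -0.6, 0.1]
width: 0.0852
gripper_force: 0.0
clock: 1.9
position: [0.4587, 0.3272, 0.0647]
ee_rot: [-0.005, -0.175, 0.985, -0.002]
contact_force: [0.2, 0.5, -0.1]
width: 0.0856
gripper_force: 0.0
shift mm [-6.3  1.4 61.7] roll -0.000
1.9 [0.4587 0.3272 0.0647] [ 0.2  0.5 -0.1] 0.0856 0.0
[[238.28006557 215.2870084 ]] [[324.88444948 271.29324991]]
```

View pics/d.png

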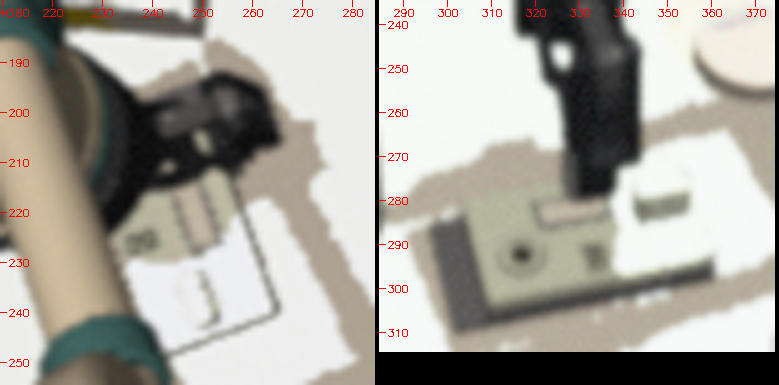

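Fingers straddle the cassette: the right finger (≈262,203 in top) is beyond the right side edge and the near finger in the side view stands over (333,275). I descend.

```bash
python3 -m crank '{"translation":[[-2,0,25],[-2,1,20],[-1,0,10],[0,0,4],[0,0,0],[0,0,0]],"roll":[0,0,0,0,0,0],"fingers":[1,1,1,1,1,1]}'; python3 go.py .4636 .3304 .003 1.922
```

```text
clock: 2.6
position: [0.4676, 0.3325, 0.0114]
ee_rot: [0.001, -0.175, 0.985, 0.0]
contact_force: [-0.4, 0.7, 0.7]
width: 0.0855
gripper_force: 0.0
shift mm [ 4.5 -0.6  8.4] roll 0.000
2.6 [0.4676 0.3325 0.0114] [-0.4  0.7  0.7] 0.0855 0.0
```

```bash
python3 -m crank '{"translation":[[3,0,4],[1,0,4],[0,0,0],[0,0,0]],"roll":[0,0,0,0],"fingers":[1,1,1,1]}'; python3 -m crank '{"translation":[[0,0,0],[0,0,0],[0,0,0],[0,0,0],[0,0,0],[0,0,0]],"roll":[0,0,0,0,0,0],"fingers":[0.7,0.6,0.5,0.5,0.5,0.5]}' 35; python3 -m crank '{"translation":[[0,0,-5],[0,0,-15],[0,0,-30],[0,0,-20],[0,0,0],[0,0,0]],"roll":[0,0,0,0,0,0],"fingers":[0.5,0.5,0.5,0.5,0.5,0.5]}'
python3 - <<'E'
from h import *
from rig import get_image,manip
t,s=get_image('top'),get_image('side')
cv2.imwrite('pics/e.png',stack(crop(t,210,178,285,255,5),crop(s,285,215,375,315,4.4)))
p=manip.get_state();print(p['position'],p['ee_rot'],p['gripper_force'],p['contact_force'])
E
```

```text
clock: 3.0
position: [0.4628, 0.3306, 0.0021]
ee_rot: [-0.0, -0.175, 0.985, -0.0]
contact_force: [0.2, -0.3, 0.3]
width: 0.0857
gripper_force: 0.0
clock: 3.6
position: [0.463, 0.3306, 0.0022]
ee_rot: [0.0, -0.175, 0.985, 0.0]
contact_force: [-0.1, -0.5, -0.3]
width: 0.0427
gripper_force: 0.0
clock: 4.2
position: [0.463, 0.3307, 0.0726]
ee_rot: [0.0, -0.175, 0.985, 0.0]
contact_force: [0.2, -0.4, -0.5]
width: 0.0426
gripper_force: 0.0
[0.46212287 0.33015254 0.07124351] [-9.77863469e-04 -1.74693705e-01  9.84622291e-01 -3.11407238e-04] 0.0 [-0.0409168  -0.55888425  0.68027929]
```

View pics/e.png

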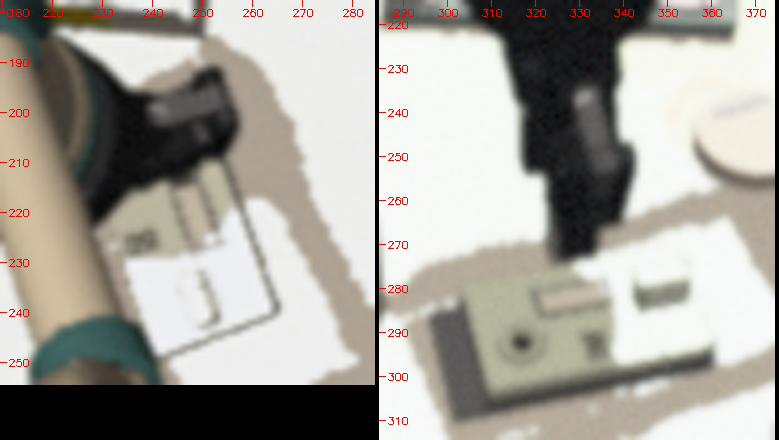

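Run:
```python
from joint import *
def tip(p,w,z): # fingers either side along tool y yaw 1.922
    u=np.array([np.cos(1.922),np.sin(1.922),0]);p=np.array(p)
    return [p+s*u*w/2+[0,0,z] for s in(1,-1)]
for nm,p,w,back in(('d',[.4587,.3272,.0647],.085,.013),('e',[.4621,.3302,.0712],.0426,.007)):
  for n in('top','side'): print(nm,n,proj(n,tip(p,w,back)).round(1).tolist())
print('body edges', [ (n,proj(n,T(C,[[10,30,20],[10,-30,20],[10,30,0],[10,-30,0]])).round(1).tolist()) for n in('top','side')])
```

```text
d top [[220.1, 223.2], [256.4, 209.9]]
d side [[332.7, 285.4], [321.7, 251.4]]
e top [[227.8, 218.3], [246.1, 211.6]]
e side [[327.8, 277.3], [322.4, 260.2]]
body edges [('top', [[230.7, 221.4], [254.7, 212.6], [232.8, 222.1], [256.2, 213.5]]), ('side', [[327.8, 299.8], [320.6, 275.8], [327.6, 305.8], [320.6, 281.9]])]
```

```bash
python3 -m crank '{"translation":[[0,0,0],[0,0,0],[0,0,0],[0,0,30],[0,0,25],[0,0,12],[0,0,3],[0,0,0]],"roll":[0,0,0,0,0,0,0,0],"fingers":[1,1,1,1,1,1,1,1]}'; python3 -m crank '{"translation":[[0,0,2],[0,0,2],[0,0,2],[0,0,0]],"roll":[0,0,0,0],"fingers":[1,1,1,1]}';  python3 -m crank '{"translation":[[0,0,0],[0,0,0],[0,0,0],[0,0,0],[0,0,0],[0,0,0]],"roll":[0,0,0,0,0,0],"fingers":[0.8,0.7,0.65,0.6,0.6,0.6]}' 30
```

```text
clock: 5.1
position: [0.4632, 0.3307, 0.0022]
ee_rot: [-0.0, -0.175, 0.985, 0.0]
contact_force: [0.1, -1.0, -1.3]
width: 0.0857
gripper_force: 0.0
clock: 5.5
position: [0.463, 0.3306, -0.0036]
ee_rot: [0.0, -0.175, 0.985, 0.0]
contact_force: [-0.0, -0.0, 0.2]
width: 0.0854
gripper_force: 0.0
clock: 6.1
position: [0.463, 0.3307, -0.0038]
ee_rot: [0.0, -0.175, 0.985, 0.0]
contact_force: [-1.0, 0.4, 0.1]
width: 0.0512
gripper_force: 0.0
```

```bash
python3 -m crank '{"translation":[[0,0,0],[0,0,0],[0,0,0],[0,0,4],[0,0,4],[0,0,4],[0,0,0]],"roll":[0,0,0,0,0,0,0],"fingers":[1,1,1,1,1,1,1]}';   python3 -m crank '{"translation":[[0,0,0],[0,0,0],[0,0,0],[0,0,0],[0,0,0],[0,0,0]],"roll":[0,0,0,0,0,0],"fingers":[0.8,0.7,0.65,0.6,0.6,0.6]}' 30
```

```text
clock: 6.8
position: [0.4624, 0.3303, -0.0167]
ee_rot: [-0.001, -0.175, 0.985, -0.0]
contact_force: [-0.5, -0.3, 0.5]
width: 0.0858
gripper_force: 0.0
clock: 7.4
position: [0.4633, 0.3305, -0.0154]
ee_rot: [0.0, -0.175, 0.985, -0.0]
contact_force: [0.2, -2.3, 3.9]
width: 0.0584
gripper_force: 33.4
```

```bash
python3 -m crank '{"translation":[[0,0,-5],[0,0,-15],[0,0,-25],[0,0,-25],[0,0,-25],[0,0,-12],[0,0,0]],"roll":[0,0,0,0.1,0.1,0.093,0],"fingers":[0.6,0.6,0.6,0.6,0.6,0.6,0.6]}'
cat > tg.py <<'E'
import sys
from joint import *; from go import to,s as st
x,y,z=map(float,sys.argv[1:4]); p=T(S,[[x,y,0]])[0];p[2]=z; print(p);to(p,S[2]+np.pi/2); q=st['position']-[S[0],S[1],0]; print('stand frame',T([0,0,-S[2]],[q*1000])[0].round(4))
E
python3 tg.py -120 -70 .09
```

```text
clock: 8.1
position: [0.4639, 0.3316, 0.0929]
ee_rot: [0.002, -0.029, 1.0, 0.001]
contact_force: [0.6, 0.0, -3.1]
width: 0.0586
gripper_force: 33.3
[ 0.37451953 -0.10138321  0.09      ]
shift mm [ 114.5 -427.     1.6] roll -0.000
stand frame [-0.0055  0.357   0.0929]
```

```bash
python3 -m crank '{"translation":[[20,-10,0],[30,-20,0],[30,-35,0],[24,-40,0],[10,-40,0],[0,-40,0],[0,-40,0],[0,-40,0]],"roll":[0,0,0,0,0,0,0,0],"fingers":[0.6,0.6,0.6,0.6,0.6,0.6,0.6,0.6]}';python3 -m crank '{"translation":[[0,-40,0],[0,-40,0],[0,-40,0],[0,-30,0],[0,-12,0],[0,0,0],[0,0,0]],"roll":[0,0,0,0,0,0,0],"fingers":[0.6,0.6,0.6,0.6,0.6,0.6,0.6]}'
python3 tg.py -24 -70 .04
```

```text
clock: 8.9
position: [0.3634, 0.0584, 0.0904]
ee_rot: [-0.001, -0.03, 1.0, 0.0]
contact_force: [0.3, -0.7, -2.0]
width: 0.059
gripper_force: 33.3
clock: 9.6
position: [0.3731, -0.101, 0.0905]
ee_rot: [-0.001, -0.029, 1.0, 0.001]
contact_force: [-0.1, -0.6, -2.4]
width: 0.0584
gripper_force: 33.4
[ 0.47035571 -0.09577734  0.04      ]
shift mm [-97.5  -0.6  50.4] roll -0.000
stand frame [-0.1214 -0.0695  0.0905]
```

```bash
python3 -m crank '{"translation":[[-20,0,0],[-25,0,10],[-25,0,20],[-20,0,15],[-5,0,3],[0,0,0],[0,0,0]],"roll":[0,0,0,0,0,0,0],"fingers":[0.6,0.6,0.6,0.6,0.6,0.6,0.6]}'
python3 tg.py -24 -70 .02
python3 - <<'E'
from h import *
from rig import get_image
t,s=get_image('top'),get_image('side')
cv2.imwrite('pics/f.png',stack(crop(t,385,165,470,255,4.6),crop(s,275,120,375,225,4)))
cv2.imwrite('pics/topf.png',t);cv2.imwrite('pics/sidef.png',s)
E
```

```text
clock: 10.3
position: [0.4676, -0.0957, 0.0434]
ee_rot: [-0.001, -0.03, 1.0, 0.0]
contact_force: [-1.0, 0.6, -2.3]
width: 0.0589
gripper_force: 33.5
[ 0.47035571 -0.09577734  0.02      ]
shift mm [-2.7 -0.2 23.4] roll 0.001
stand frame [-0.0267 -0.0698  0.0434]
```

View pics/f.png

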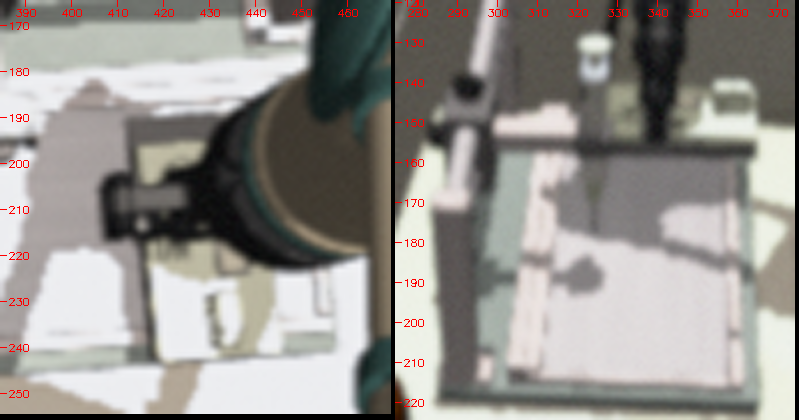

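Run:
```python
from joint import *
c=T(S,[[-26.7-9.5,-69.8,0]])[0]
for z0 in(.0588,.065):
  for P,l in(([62,30,5],'tongue L'),([46,30,20],'body L'),([-60,30,20],'front L top'),([-60,30,0],'front L bot'),([62,30,0],'tongue L bot')):
    Q=T([c[0],c[1],S[2]],[P],z0)
    print(z0,l,(proj('top',Q)+O[:2]).round(1),(proj('side',Q)+O[2:]).round(1))
```

```text
0.0588 tongue L [[412.2 190.2]] [[319.7 157. ]]
0.0588 body L [[414.5 196.1]] [[325.6 152.4]]
0.0588 front L top [[419.2 243.8]] [[365.6 153.6]]
0.0588 front L bot [[416.9 244.1]] [[365.  159.9]]
0.0588 tongue L bot [[411.7 190.6]] [[319.7 158.5]]
0.065 tongue L [[412.9 189.8]] [[319.7 155. ]]
0.065 body L [[415.2 195.7]] [[325.7 150.5]]
0.065 front L top [[419.9 243.7]] [[365.8 151.7]]
0.065 front L bot [[417.6 244. ]] [[365.2 158. ]]
0.065 tongue L bot [[412.3 190.1]] [[319.7 156.6]]
```

The held cassette is where predicted: tongue corner at (412,190) and front corner (419,243) in top, level, in front of the lip and over the curb. Lowering onto the curb.

```bash
python3 -m crank '{"translation":[[-2,0,10],[0,0,12],[0,0,5],[0,0,1],[0,0,0],[0,0,0]],"roll":[0,0,0,0,0,0],"fingers":[0.6,0.6,0.6,0.6,0.6,0.6]}'
for i in 1 2; do python3 -m crank '{"translation":[[0,0,1],[0,0,1],[0,0,0]],"roll":[0,0,0],"fingers":[0.6,0.6,0.6]}' | grep -E 'pos|contact'; done; python3 tg.py -24 -70 .008
```

```text
clock: 11.0
position: [0.4711, -0.0968, 0.0155]
ee_rot: [0.0, -0.029, 1.0, -0.0]
contact_force: [1.0, -0.9, -2.3]
width: 0.0583
gripper_force: 33.5
position: [0.4709, -0.0966, 0.0132]
contact_force: [-0.1, 0.9, -2.5]
position: [0.4707, -0.0966, 0.011]
contact_force: [-0.5, 0.1, -2.7]
[ 0.47035571 -0.09577734  0.008     ]
shift mm [0.3 0.8 3. ] roll -0.000
stand frame [-0.0237 -0.0708  0.011 ]
```

```bash
for i in 1 2 3; do python3 -m crank '{"translation":[[0,0,1],[0,0,0],[0,0,0]],"roll":[0,0,0],"fingers":[0.6,0.6,0.6]}' | grep -E 'pos|contact'; done
```

```text
position: [0.471, -0.0966, 0.0103]
contact_force: [0.1, 0.4, 0.0]
position: [0.4712, -0.0966, 0.0095]
contact_force: [-0.5, 1.2, 2.5]
position: [0.4715, -0.0968, 0.0084]
contact_force: [1.8, -0.2, 4.3]
```

```bash
for i in 1 2 3; do python3 -m crank '{"translation":[[0,0,0.7],[0,0,0],[0,0,0]],"roll":[0,0,0],"fingers":[0.6,0.6,0.6]}' | grep -E 'pos|contact|rot'; done; python3 -c "
from rig import manip;print(manip.get_state()['moment'])"
```

```text
position: [0.4717, -0.0968, 0.0077]
ee_rot: [0.001, -0.029, 1.0, -0.0]
contact_force: [3.0, 0.3, 4.4]
position: [0.4717, -0.0969, 0.0075]
ee_rot: [0.001, -0.029, 1.0, -0.0]
contact_force: [1.8, 2.1, 9.1]
position: [0.4717, -0.0969, 0.0075]
ee_rot: [0.001, -0.029, 1.0, -0.0]
contact_force: [0.5, 2.5, 15.3]
[0.30612743 0.17798747 0.01260396]
```

```bash
python3 -m crank '{"translation":[[0,0,-0.8],[-2,0,0],[-3,0,0],[-3,0,0],[-3,0,0],[-2,0,0],[0,0,0]],"roll":[0,0,0,0,0,0,0],"fingers":[0.6,0.6,0.6,0.6,0.6,0.6,0.6]}' | grep -E 'pos|contact|rot'; python3 tg.py -5 -70 .008
```

```text
position: [0.481, -0.0957, 0.0073]
ee_rot: [-0.003, -0.03, 1.0, 0.0]
contact_force: [-5.0, 0.2, 13.1]
[ 0.48932329 -0.09466785  0.008     ]
shift mm [-8.4  0.6 -0.8] roll 0.001
stand frame [-0.0134 -0.0706  0.0073]
```

```bash
for i in 1 2; do python3 -m crank '{"translation":[[0,0,-0.3],[-1.5,0,0],[-1.5,0,0],[0,0,0]],"roll":[0,0,0,0],"fingers":[0.6,0.6,0.6,0.6]}' | grep -E 'pos|contact'; done; python3 tg.py -5 -70 .008
```

```text
position: [0.484, -0.0955, 0.0072]
contact_force: [-3.7, 1.1, 9.7]
position: [0.4881, -0.0953, 0.0067]
contact_force: [-0.9, -0.1, -2.5]
[ 0.48932329 -0.09466785  0.008     ]
shift mm [-1.2  0.6 -1.3] roll 0.000
stand frame [-0.0062 -0.0706  0.0067]
```

```bash
python3 -m crank '{"translation":[[-0.7,0,0],[0,0,0],[0,0,0.7],[0,0,0.7],[0,0,0]],"roll":[0,0,0,0,0],"fingers":[0.6,0.6,0.6,0.6,0.6]}' | grep -E 'pos|contact'; python3 tg.py -5 -70 .008
```

```text
position: [0.4889, -0.0952, 0.0059]
contact_force: [-5.4, -0.4, 0.6]
[ 0.48932329 -0.09466785  0.008     ]
shift mm [-0.4  0.5 -2.1] roll 0.000
stand frame [-0.0054 -0.0705  0.0059]
```

```bash
python3 -m crank '{"translation":[[0,0,0.8],[0,0,0],[0,0,0],[0,0,0],[0,0,0],[0,0,0],[0,0,0]],"roll":[0,0,0,0,0,0,0],"fingers":[0.6,0.65,0.75,0.85,1,1,1]}'; python3 -m crank '{"translation":[[0,0,-5],[0,0,-20],[0,0,-30],[30,0,-15],[35,0,0],[35,0,0],[35,0,0],[0,0,0]],"roll":[0,0,0,0,0,0,0,0],"fingers":[1,1,1,1,1,1,1,1]}'
python3 - <<'E'
from h import *
from rig import get_image
t,s=get_image('top'),get_image('side')
cv2.imwrite('pics/g.png',stack(crop(t,375,172,470,255,4.6),crop(s,282,122,368,222,4)))
cv2.imwrite('pics/topg.png',t);cv2.imwrite('pics/sideg.png',s)
E
```

```text
clock: 16.1
position: [0.4909, -0.0956, 0.0054]
ee_rot: [0.0, -0.029, 1.0, -0.0]
contact_force: [0.8, 1.0, 0.3]
width: 0.085
gripper_force: 0.0
clock: 16.9
position: [0.3502, -0.1017, 0.075]
ee_rot: [-0.002, -0.028, 1.0, 0.001]
contact_force: [-0.4, 0.3, -0.0]
width: 0.0857
gripper_force: 0.0
```

View pics/g.png

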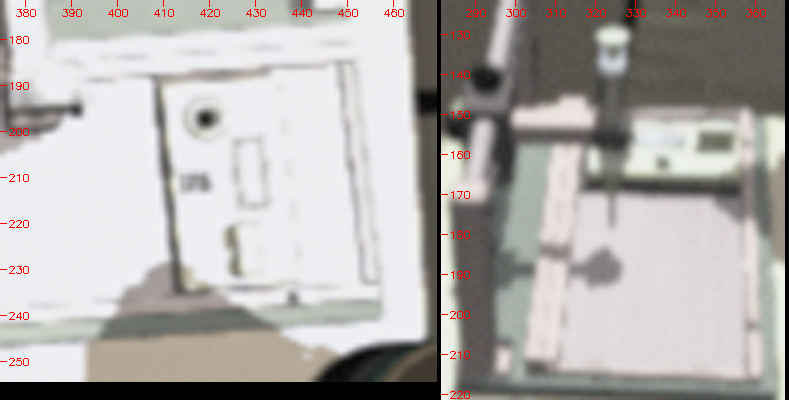

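Run:
```python
from joint import *
c=[-15,-70.5]
c=T(S,[c+[0]])[0]
for P,l in(([26,10,25],'port'),([-60,30,20],'frontLtop'),([0,30,20],'edge top'),([0,30,0],'edge bot'),([46,30,20],'')):
    Q=T([c[0],c[1],S[2]],[P],.02); print(l,(proj('top',Q)+O[:2]).round(1),(proj('side',Q)+O[2:]).round(1))
s0=cv2.imread('pics/side0.png').astype(int).sum(2);sg=cv2.imread('pics/sideg.png').astype(int).sum(2)
print('edge col 342',list(zip(range(160,174),sg[160:174,342])))
for v in range(164,184): print(v,s0[v,318:332])
```

```text
port [[419.8 197.4]] [[325.5 158.6]]
frontLtop [[414.3 235.1]] [[356.6 165.3]]
edge top [[411.8 209.3]] [[334.6 164.5]]
edge bot [[409.9 210.3]] [[334.4 170.5]]
 [[409.9 189.8]] [[317.8 164. ]]
edge col 342 [(160, np.int64(699)), (161, np.int64(711)), (162, np.int64(711)), (163, np.int64(712)), (164, np.int64(687)), (165, np.int64(593)), (166, np.int64(421)), (167, np.int64(275)), (168, np.int64(204)), (169, np.int64(204)), (170, np.int64(320)), (171, np.int64(497)), (172, np.int64(609)), (173, np.int64(648))]
164 [655 658 642 575 446 380 370 371 387 484 594 650 652 658]
165 [653 654 661 602 481 361 325 335 390 512 615 651 660 661]
166 [652 664 658 621 504 375 308 322 431 546 633 657 662 663]
167 [657 660 666 629 526 378 302 332 456 582 646 663 659 661]
168 [661 665 666 648 549 411 313 350 484 602 644 659 663 665]
169 [661 665 665 659 575 445 339 397 522 621 662 659 667 668]
170 [667 666 668 660 615 496 405 454 572 642 662 665 667 663]
171 [664 668 667 666 640 554 458 504 609 652 663 665 666 663]
172 [667 672 670 672 657 589 499 533 629 657 665 669 667 669]
173 [670 671 669 668 668 610 514 542 629 660 662 674 666 667]
174 [668 670 674 670 663 612 516 539 627 662 669 671 672 674]
175 [675 676 674 674 665 608 505 540 629 661 669 676 676 675]
176 [671 673 677 675 666 610 517 540 632 667 668 675 673 671]
177 [668 672 676 676 664 620 531 559 639 667 671 678 676 673]
178 [675 670 677 675 671 631 576 594 658 667 672 677 673 675]
179 [676 677 680 675 673 656 632 645 667 670 670 675 674 675]
180 [678 678 675 670 672 667 662 669 673 673 671 671 674 670]
181 [674 675 676 678 673 671 674 675 674 669 678 674 671 673]
182 [674 675 677 665 658 657 665 675 672 675 675 675 673 669]
183 [675 669 659 634 593 595 629 669 672 677 672 676 670 673]
```

```bash
python3 - <<'E'
from joint import *
for y in(35,40): print(y,(proj('side',T(S,[[11,y,193],[11,y,54],[11,y,45]]))+O[2:]).round(1).tolist())
s0=cv2.imread('pics/side0.png').astype(int);t=cv2.imread('pics/top0.png').astype(int)
for v in range(124,142): print(v,s0[v,317:333].sum(1))
print('top')
for v in range(180,202): print(v,t[v,372:398].sum(1))
E
python3 tg.py -57 -70 .075
```

```text
35 [[324.0, 128.8], [323.7, 176.7], [323.7, 179.5]]
40 [[323.9, 129.9], [323.6, 177.9], [323.6, 180.7]]
124 [250 243 257 252 250 257 254 252 256 238 208 140  78 120 200 254]
125 [251 256 246 258 254 252 248 248 249 237 193 124  64 143 217 270]
126 [249 248 249 251 250 250 258 254 257 232 182 110  87 159 238 274]
127 [251 255 257 259 252 276 290 304 306 266 189 117 102 157 237 272]
128 [251 248 262 259 311 377 414 441 445 408 333 235 144 188 243 267]
129 [250 252 266 314 431 530 579 602 610 588 527 401 262 206 238 270]
130 [253 241 270 369 527 647 674 690 689 683 649 521 341 249 253 260]
131 [254 245 269 373 536 649 684 690 692 689 657 533 350 256 263 263]
132 [248 254 262 332 455 561 612 635 634 624 574 446 293 255 269 278]
133 [253 244 257 294 377 474 510 494 486 497 469 346 246 241 268 278]
134 [250 250 254 272 366 464 457 399 381 433 440 334 240 250 256 270]
135 [248 252 256 286 392 502 478 394 399 475 481 365 253 242 248 254]
136 [243 253 262 305 433 552 554 490 498 560 543 400 265 242 257 249]
137 [247 249 257 306 459 586 614 586 598 624 584 418 283 254 254 254]
138 [247 247 257
[... 4115 characters left out ...]
                        ^^^^^^^
    f = np.atleast_1d(self.fun(x, *self.args, **self.kwargs))
                      ~~~~~~~~^^^^^^^^^^^^^^^^^^^^^^^^^^^^^^
    return np.atleast_1d(self.fun(x))
                         ~~~~~~~~^^^
    return self.f(x, *self.args, **self.kwargs)
           ~~~~~~^^^^^^^^^^^^^^^^^^^^^^^^^^^^^^
  File "joint.py", line 10, in r
    l+=[(proj(n,T(p,[P]))[0]+o[n]-uv)*np.float64(w) for n,P,uv,w in obs]
         ~~~~^^^^^^^^^^^^
  File "h.py", line 14, in proj
    c=camera_info(n); return cv2.projectPoints(np.float64(P).reshape(-1,1,3),np.float64(c['rvec']),np.float64(c['tvec']),np.float64(c['mtx']),None)[0][:,0]
ValueError: time passes only in moves, steps and waits
```

```bash
cat > tg.py <<'E'
import sys,numpy as np
from go import to,s as st
S=np.array([0.49022715,-0.02449532,0.05842767])
c,s_=np.cos(S[2]),np.sin(S[2]);A=np.array([[c,-s_],[s_,c]])
x,y,z=map(float,sys.argv[1:4]); to([*(S[:2]+A@[x/1000,y/1000]),z],S[2]+np.pi/2); print('stand frame',(A.T@(st['position'][:2]-S[:2])*1000).round(1),st['position'][2].round(4))
E
python3 tg.py -57 -70.5 .027
```

```text
shift mm [-81.6   0.7  49. ] roll -0.001
stand frame [-138.7  -71.1] 0.0759
```

```bash
python3 -m crank '{"translation":[[-20,0,0],[-25,0.5,0],[-22,0,0],[-14,0,10],[0,0,15],[0,0,13],[0,0,0],[0,0,0]],"roll":[0,0,0,0,0,0,0,0],"fingers":[1,1,1,1,1,1,1,1]}'; python3 tg.py -57 -70.5 .027
```

```text
clock: 17.8
position: [0.4377, -0.0982, 0.0373]
ee_rot: [0.0, -0.029, 1.0, 0.0]
contact_force: [0.1, 0.2, 0.8]
width: 0.0852
gripper_force: 0.0
shift mm [ 0.3  0.  10.3] roll 0.000
stand frame [-56.7 -70.5] 0.0373
```

```bash
python3 -m crank '{"translation":[[0,0,5],[0,0,5],[0,0,0],[0,0,0],[0,0,0],[0,0,0],[0,0,0],[0,0,0]],"roll":[0,0,0,0,0,0,0,0],"fingers":[1,1,0.7,0.5,0.3,0.2,0.08,0.08]}' 25; python3 -m crank '{"translation":[[0,0,0],[0,0,0],[0,0,0]],"roll":[0,0,0],"fingers":[0.08,0.08,0.08]}'; python3 tg.py -57 28 .027
```

```text
clock: 18.6
position: [0.4366, -0.0982, 0.0275]
ee_rot: [0.0, -0.029, 1.0, -0.0]
contact_force: [-1.1, 0.1, 1.6]
width: 0.01
gripper_force: 27.4
clock: 18.9
position: [0.4367, -0.0982, 0.0275]
ee_rot: [0.0, -0.029, 1.0, -0.0]
contact_force: [-0.2, 0.2, 4.5]
width: 0.0103
gripper_force: 27.6
shift mm [-0.7 98.5  0.5] roll -0.000
stand frame [-57.8 -70.5] 0.0275
```

```bash
python3 -m crank '{"translation":[[0,4,0],[0,10,0],[0,15,0],[0,15,0],[0,15,0],[0,15,0],[0,12,0],[0,4,0]],"roll":[0,0,0,0,0,0,0,0],"fingers":[0.08,0.08,0.08,0.08,0.08,0.08,0.08,0.08]}'; python3 -m crank '{"translation":[[0,4,0],[0,3,0],[0,1,0],[0,0,0],[0,0,0]],"roll":[0,0,0,0,0],"fingers":[0.08,0.08,0.08,0.08,0.08]}'; python3 tg.py -57 28 .027
```

```text
clock: 19.7
position: [0.431, -0.0076, 0.0275]
ee_rot: [-0.0, -0.03, 1.0, -0.0]
contact_force: [-1.7, -4.5, 6.1]
width: 0.0102
gripper_force: 27.8
clock: 20.2
position: [0.4305, -0.0003, 0.0275]
ee_rot: [-0.0, -0.029, 1.0, -0.0]
contact_force: [-2.2, -2.2, 5.8]
width: 0.01
gripper_force: 27.9
shift mm [-1.2  0.4  0.5] roll 0.000
stand frame [-58.2  27.6] 0.0275
```

```bash
python3 -m crank '{"translation":[[0,0,0],[0,0,0],[0,0,0],[0,0,0],[0,0,0],[0,0,-10],[10,0,-20],[30,0,-10]],"roll":[0,0,0,0,0,0,0,0],"fingers":[0.2,0.35,0.5,0.7,0.8,0.8,0.8,0.8]}'; python3 -m crank '{"translation":[[35,0,0],[20,0,0],[0,0,0]],"roll":[0,0,0],"fingers":[0.8,0.8,0.8]}'
python3 - <<'E'
from h import *
from rig import get_image
t,s=get_image('top'),get_image('side')
cv2.imwrite('pics/i.png',stack(crop(s,298,135,348,207,8),crop(t,353,180,402,244,8)))
cv2.imwrite('pics/topi.png',t);cv2.imwrite('pics/sidei.png',s)
E
```

```text
clock: 21.0
position: [0.3949, -0.0033, 0.0693]
ee_rot: [0.003, -0.029, 1.0, -0.001]
contact_force: [0.6, 0.0, 0.6]
width: 0.0684
gripper_force: 0.0
clock: 21.3
position: [0.3326, -0.0053, 0.0675]
ee_rot: [-0.001, -0.029, 1.0, 0.0]
contact_force: [0.5, 0.4, -0.9]
width: 0.0682
gripper_force: 0.0
```

View pics/i.png

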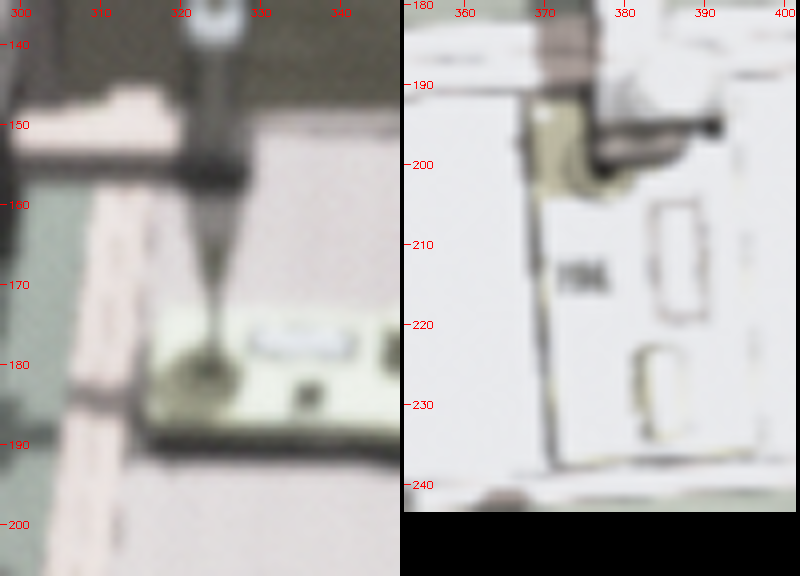

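Run:
```python
from joint import *
si=cv2.imread('pics/sidei.png').astype(int).sum(2)
print('col342',list(map(int,si[183:198,342])),'from 183')
print('col335',list(map(int,si[183:198,336])))
for v in range(174,190): print(v,si[v,316:333])
for y in(27.6,):
    c=T(S,[[-15,y,0]])[0]
    for P,l in(([26,10,25],'port'),([26,10,23],'hole'),([-20,30,20],'edge top'),([-20,30,0],'edge bot'),([26,20,25],'rim near'),([26,0,25],'rim far')):
        Q=T([c[0],c[1],S[2]],[P],.02); print(y,l,(proj('top',Q)+O[:2]).round(1),(proj('side',Q)+O[2:]).round(1))
print(proj('side',T(S,[[11,37.6,54],[11,39.1,54],[11,37.6,64]]))+O[2:])
```

```text
col342 [709, 712, 711, 694, 627, 473, 319, 219, 210, 310, 491, 611, 656, 659, 661] from 183
col335 [440, 355, 417, 512, 527, 407, 296, 224, 206, 320, 500, 624, 663, 666, 663]
174 [610 646 683 699 706 704 695 659 551 576 674 701 701 695 697 696 700]
175 [618 655 693 707 711 710 703 665 561 589 679 705 697 683 684 693 698]
176 [604 649 691 706 711 705 689 645 544 584 676 700 682 657 669 691 703]
177 [568 632 688 705 697 679 651 569 494 546 660 687 664 622 663 690 694]
178 [522 622 680 681 648 599 543 472 422 492 614 666 640 603 624 655 663]
179 [506 615 664 631 549 484 418 391 359 417 530 612 631 629 634 627 620]
180 [499 594 604 543 464 404 345 312 294 337 440 536 614 668 676 673 664]
181 [459 533 531 474 415 381 324 281 272 309 385 468 585 678 701 706 700]
182 [422 476 478 453 411 392 348 334 326 340 378 463 595 685 708 712 709]
183 [412 452 457 460 425 396 375 385 381 377 392 482 629 694 711 712 713]
184 [433 474 472 456 443 423 410 403 405 411 442 548 664 704 712 709 709]
185 [451 512 489 472 448 438 432 431 444 473 520 613 681 703 703 712 706]
186 [434 504 487 442 433 434 425 436 460 520 577 643 675 689 685 684 684]
187 [364 421 420 376 377 373 378 390 430 486 525 555 581 588 586 589 586]
188 [305 312 313 302 304 302 297 307 329 366 387 396 399 414 411 417 413]
189 [283 259 228 227 224 219 232 229 239 253 250 259 274 274 277 274 278]
27.6 port [[377.7 200.1]] [[323.6 180.1]]
27.6 hole [[377.6 200.2]] [[323.6 180.8]]
27.6 edge top [[370.5 220.5]] [[341.3 187.1]]
27.6 edge bot [[369.4 221.3]] [[341.  193.2]]
27.6 rim near [[373.4 200.3]] [[323.4 182.5]]
27.6 rim far [[382.  199.8]] [[323.8 177.8]]
[[323.646805   177.33860374]
 [323.61660476 177.69192126]
 [323.66807879 174.18852517]]
```

Run:
```python
from joint import *
from scipy.optimize import fsolve
s0=cv2.imread('pics/sidei.png').astype(int).sum(2);t=cv2.imread('pics/topi.png').astype(int).sum(2)
for u in(304,308,312,316): print(u,list(map(int,s0[143:162,u])))
for v in(176,180,184): print(v,list(map(int,t[v,370:392])))
print('block top rows')
for v in(154,158,162): print(v,list(map(int,t[v,362:396])))
def tri(ut,vt,us,vs,ds):
    # line along stand x at (y,z); x differs for each view
    f=lambda q:[*(proj('top',T(S,[[q[0],q[2],q[3]]]))[0]+O[:2]-[ut,vt]),*(proj('side',T(S,[[q[1],q[2],q[3]]]))[0]+O[2:]+[0,ds]-[us,vs])]
    return fsolve(f,[30,30,40,140]).round(1)
for ds in(0,.6): print(ds,tri(376.9,184,312,153.8,ds),'near-left top edge')
for y in(36,38,40,42): print(y,(proj('top',T(S,[[40,y,z] for z in(120,130,140,150)]))+O[:2]).round(1).tolist())
```

```text
304 [253, 258, 265, 258, 278, 393, 549, 660, 678, 642, 524, 371, 284, 274, 338, 434, 509, 529, 530]
308 [247, 251, 249, 260, 351, 512, 637, 682, 686, 660, 538, 388, 288, 276, 329, 429, 499, 528, 540]
312 [252, 262, 354, 487, 606, 663, 685, 694, 685, 666, 552, 383, 288, 290, 366, 531, 639, 680, 688]
316 [254, 259, 367, 532, 644, 677, 683, 689, 687, 662, 563, 392, 292, 288, 357, 503, 626, 652, 641]
176 [316, 317, 322, 317, 297, 319, 490, 666, 702, 707, 702, 703, 704, 695, 646, 567, 550, 544, 542, 538, 537, 541]
180 [314, 314, 319, 316, 308, 275, 368, 613, 698, 705, 704, 701, 703, 702, 689, 624, 572, 580, 586, 589, 595, 602]
184 [476, 451, 454, 454, 463, 433, 364, 491, 664, 701, 704, 704, 704, 704, 692, 668, 677, 691, 688, 683, 677, 683]
block top rows
154 [696, 696, 697, 700, 699, 675, 516, 335, 346, 422, 451, 456, 456, 414, 295, 180, 133, 148, 148, 150, 144, 133, 160, 264, 404, 465, 459, 423, 457, 589, 621, 614, 609, 581]
158 [655, 658, 664, 666, 676, 685, 671, 500, 369, 430, 477, 485, 474, 401, 281, 171, 141, 160, 175, 180, 169, 162, 233, 350, 444, 480, 472, 437, 449, 562, 631, 628, 622, 616]
162 [404, 399, 389, 380, 380, 359, 300, 225, 282, 401, 471, 491, 490, 489, 484, 482, 478, 472, 467, 459, 456, 449, 435, 430, 424, 417, 406, 395, 370, 360, 369, 364, 358, 354]
0 [ 32.6  38.8  49.9 132.7] near-left top edge
0.6 [ 32.3  38.8  50.1 134.6] near-left top edge
36 [[382.3, 181.3], [383.0, 180.4], [383.7, 179.4], [384.5, 178.4]]
38 [[381.3, 181.4], [382.1, 180.4], [382.8, 179.5], [383.5, 178.5]]
40 [[380.4, 181.5], [381.1, 180.5], [381.8, 179.5], [382.6, 178.5]]
42 [[379.5, 181.5], [380.2, 180.6], [380.9, 179.6], [381.6, 178.6]]
```

Run:
```python
from joint import *
s0=cv2.imread('pics/side0.png').astype(int).sum(2);t0=cv2.imread('pics/top0.png').astype(int).sum(2)
Q=T(C,[[26,10,25]]);print('port pred on table side',proj('side',Q)+O[2:],'top',proj('top',Q)+O[:2])
for v in range(285,299): print(v,s0[v,310:325])
ti=cv2.imread('pics/topi.png').astype(int).sum(2)
for v in(214,220,226): print(v,list(map(int,ti[v,362:378])))
c=T(S,[[-15,27.6,0]])[0]
for x in(-20,-1,-40):
    Q=T([c[0],c[1],S[2]],[[x,30,20],[x,30,0]],.02);print((proj('top',Q)+O[:2]).round(1).tolist())
Q=T([c[0],c[1],S[2]],[[-55,-5.5,40],[-29,-5.5,40],[-42,5.5,40]],.02);print('grip',(proj('top',Q)+O[:2]).round(1).tolist())
```

```text
Traceback (most recent call last):
  File "joint.py", line 12, in <module>
    s=least_squares(r,[.49,-.029,.05,.454,.326,.347,0,0,0,0],loss='soft_l1')
  File "joint.py", line 10, in r
    l+=[(proj(n,T(p,[P]))[0]+o[n]-uv)*np.float64(w) for n,P,uv,w in obs]
         ~~~~^^^^^^^^^^^^
  File "h.py", line 14, in proj
    c=camera_info(n); return cv2.projectPoints(np.float64(P).reshape(-1,1,3),np.float64(c['rvec']),np.float64(c['tvec']),np.float64(c['mtx']),None)[0][:,0]
ValueError: time passes only in moves, steps and waits
```

`camera_info` stopped answering because my fit polled it so many times with no time passing. I'll cache the calibration printed at the start.

```bash
cat > fx.py <<'E'
import numpy as np,cv2
K={'side':([[385.2981215257717,0,315.57190627299167],[0,385.2981215257717,205.02156656281213],[0,0,1]],[0.1713631225574814,-2.8008185103417516,1.273088102149531],[0.518567814870732,-0.0009374207036417579,0.9816261058367018]),
'top':([[367.4496500923986,0,324.84028278422534],[0,367.4496500923986,205.38084593833455],[0,0,1]],[2.1452097031082356,-2.158927825387596,0.1438091769462433],[0.13838183072273447,0.48757524746808484,0.8303481611761994])}
S=[0.49022715,-0.02449532,0.05842767];C=[0.4542051,0.32695857,0.35078812];O=np.array([0.47839297,0.23510442,-0.26518859,-0.05949017])
def proj(n,P):
    m,r,t=map(np.float64,K[n]); return (cv2.projectPoints(np.float64(P).reshape(-1,1,3),r,t,m,None)[0][:,0]+(O[:2] if n=='top' else O[2:])).round(2)
def T(p,P,z0=0):
    P=np.float64(P)/1000;c,s=np.cos(p[2]),np.sin(p[2])
    return np.c_[p[0]+c*P[:,0]-s*P[:,1],p[1]+s*P[:,0]+c*P[:,1],P[:,2]+z0]
E
python3 - <<'E'
from fx import *
s0=cv2.imread('pics/side0.png').astype(int).sum(2)
Q=T(C,[[26,10,25]]);print('port on table side',proj('side',Q),'top',proj('top',Q))
for v in range(285,299): print(v,s0[v,310:325])
ti=cv2.imread('pics/topi.png').astype(int).sum(2)
for v in(214,220,226): print(v,list(map(int,ti[v,362:378])))
c=T(S,[[-15,27.6,0]])[0]
for x in(-20,-33): print(proj('top',T([c[0],c[1],S[2]],[[x,30,20],[x,30,0]],.02)).tolist())
E
```

```text
port on table side [[317.09 291.41]] top [[236.54 212.17]]
285 [715 717 718 720 717 718 719 715 718 703 656 601 638 666 661]
286 [718 719 718 718 716 717 717 717 712 708 681 616 604 619 616]
287 [719 718 719 716 718 716 708 704 703 702 689 665 659 660 660]
288 [720 719 714 711 703 697 681 673 675 682 689 692 699 702 705]
289 [718 718 714 706 686 654 608 593 597 633 671 695 706 710 716]
290 [720 713 708 693 657 580 507 482 505 566 643 682 688 706 713]
291 [714 705 693 684 640 528 424 366 422 510 613 663 666 691 711]
292 [711 692 674 676 626 474 322 265 321 468 610 654 655 688 713]
293 [708 676 652 668 630 488 360 300 338 487 619 650 636 684 713]
294 [710 681 636 640 645 578 499 469 486 561 636 624 636 689 713]
295 [717 694 647 605 608 615 597 589 578 593 604 603 659 701 715]
296 [716 707 672 622 590 585 598 602 597 592 595 644 691 712 716]
297 [714 713 701 676 639 609 595 593 603 632 665 690 706 717 719]
298 [710 718 715 711 695 682 663 666 668 688 703 711 718 719 718]
214 [703, 702, 704, 704, 705, 698, 613, 468, 580, 664, 541, 498, 454, 407, 408, 425]
220 [705, 704, 704, 704, 704, 706, 690, 533, 450, 629, 698, 704, 704, 704, 701, 701]
226 [702, 702, 701, 704, 701, 704, 698, 642, 499, 601, 696, 706, 702, 704, 703, 701]
[[370.46, 220.54], [369.44, 221.32]]
[[370.91, 226.13], [369.88, 226.79]]
```

```bash
python3 tg.py -58 27.6 .0275
```

```text
shift mm [-93.4   0.4  40.9] roll -0.001
stand frame [-151.6   27.3] 0.0681
```

```bash
python3 -m crank '{"translation":[[-20,0,0],[-30,0.4,0],[-28,0,0],[-15,0,0],[0,0,15],[0,0,15],[0,0,8],[0,0,0]],"roll":[0,0,0,0,0,0,0,0],"fingers":[0.8,0.8,0.8,0.8,0.8,0.8,0.8,0.8]}'; python3 tg.py -58 27.6 .028
```

```text
clock: 22.2
position: [0.4282, 0.0002, 0.0283]
ee_rot: [-0.001, -0.029, 1.0, 0.0]
contact_force: [-0.1, 0.3, 0.4]
width: 0.0682
gripper_force: 0.0
shift mm [-2.5 -0.6  0.3] roll -0.000
stand frame [-60.5  28.2] 0.0283
```

```bash
python3 -m crank '{"translation":[[0,0,0],[0,0,0],[0,0,0],[0,0,0],[0,0,0],[0,0,0],[0,0,0],[0,0,0]],"roll":[0,0,0,0,0,0,0,0],"fingers":[0.6,0.4,0.3,0.2,0.08,0.08,0.08,0.08]}' 25; python3 tg.py -58 30 .028
```

```text
clock: 23.0
position: [0.4291, -0.0001, 0.0298]
ee_rot: [0.0, -0.029, 1.0, -0.0]
contact_force: [-1.3, -0.0, 5.5]
width: 0.0103
gripper_force: 26.4
shift mm [-1.6  2.1  1.8] roll -0.000
stand frame [-59.6  27.9] 0.0298
```

```bash
python3 -m crank '{"translation":[[0,1.2,0],[0,1.2,0],[0,0,0],[0,0,0],[0,0,0]],"roll":[0,0,0,0,0],"fingers":[0.08,0.08,0.08,0.08,0.08]}'; python3 tg.py -58 30 .028
```

```text
clock: 23.5
position: [0.429, 0.0017, 0.0298]
ee_rot: [0.0, -0.029, 1.0, -0.001]
contact_force: [-1.4, -1.8, 5.5]
width: 0.0099
gripper_force: 26.4
shift mm [-1.6  0.3  1.8] roll 0.000
stand frame [-59.6  29.7] 0.0298
```

Release slowly, retreat, and check numerically.

```bash
python3 -m crank '{"translation":[[0,0.3,0],[0,0,0],[0,0,0],[0,0,0],[0,0,0],[0,0,0],[0,0,-10],[10,0,-20]],"roll":[0,0,0,0,0,0,0,0],"fingers":[0.08,0.2,0.35,0.5,0.7,0.8,0.8,0.8]}'; python3 -m crank '{"translation":[[30,0,-10],[35,0,0],[20,0,0],[0,0,0],[0,0,0]],"roll":[0,0,0,0,0],"fingers":[0.8,0.8,0.8,0.8,0.8]}'
python3 - <<'E'
from fx import *
from rig import get_image
s=get_image('side');t=get_image('top');cv2.imwrite('pics/sidej.png',s);cv2.imwrite('pics/topj.png',t)
s=s.astype(int).sum(2);t=t.astype(int).sum(2)
print('edge',list(map(int,s[183:198,342])))
for v in range(174,190): print(v,s[v,318:330])
for v in(220,226): print(v,list(map(int,t[v,362:374])))
a,b=[cv2.imread(f'pics/{k}.png').astype(int).sum(2) for k in('side0','sidej')]
d=np.abs(a-b)>150; d[:, :275]&=True
print('changed px: dish',d[235:262,352:388].sum(),'needle/syringe',d[125:170,315:330].sum())
t0=cv2.imread('pics/top0.png').astype(int).sum(2);e=np.abs(t0-t)>150
print('top dish',e[238:270,284:316].sum(),'carton',e[145:172,252:278].sum())
E
```

```text
clock: 24.3
position: [0.419, 0.0021, 0.0593]
ee_rot: [-0.001, -0.029, 1.0, 0.0]
contact_force: [-0.2, 0.2, 0.0]
width: 0.0685
gripper_force: 0.0
clock: 24.8
position: [0.3351, -0.0031, 0.0701]
ee_rot: [0.002, -0.029, 1.0, -0.0]
contact_force: [0.4, -0.2, -0.4]
width: 0.0687
gripper_force: 0.0
edge [709, 715, 713, 712, 685, 587, 414, 284, 218, 201, 329, 502, 614, 657, 660]
174 [684 700 705 705 701 654 550 570 668 692 690 691]
175 [691 708 711 710 705 660 555 592 675 703 699 684]
176 [692 708 710 707 691 643 535 581 676 703 691 660]
177 [692 704 697 677 642 568 487 544 667 698 679 641]
178 [681 684 654 611 542 475 423 504 626 673 653 617]
179 [664 630 560 506 444 401 375 439 555 614 607 590]
180 [607 544 481 435 390 349 335 377 454 542 597 626]
181 [524 477 446 406 363 309 296 328 386 504 611 669]
182 [474 456 425 398 370 310 302 322 388 482 618 686]
183 [462 445 418 397 374 348 335 333 392 497 639 697]
184 [477 458 429 409 396 372 372 386 433 544 663 704]
185 [531 480 448 435 414 418 423 454 522 611 683 705]
186 [565 499 452 437 436 429 468 534 588 654 684 695]
187 [511 441 403 390 396 398 442 525 570 603 629 633]
188 [383 344 325 327 327 328 360 414 452 466 488 488]
189 [271 262 254 252 250 260 288 312 335 333 334 331]
220 [701, 701, 702, 704, 704, 691, 566, 474, 626, 699, 706, 701]
226 [704, 703, 702, 704, 703, 703, 674, 541, 608, 693, 704, 702]
changed px: dish 0 needle/syringe 0
top dish 0 carton 0
```

```bash
python3 -c "
from rig import manip;print(manip.sign_off())"
```

```text
the job is handed in; nothing more can be done
None
```

I seated the cassette in the bed and slid it by its thumb grip until the port was below the needle tip, to within about 1–2 mm along the bed as far as the cameras can tell. I handed the job in at about 25 s; the images show no change at the needle, syringe, dish or carton, though the result of the judging was not shown to me.

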